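Hold the matching instrument box open

TASK

Look which dissecting probe, blue or orange, lies used on the white plate, raise the lid of the instrument box of that same colour by its handle and hold it open at 60 degrees from shut (within about 5 degrees), so that a student can put the probe away. The lid falls shut by itself, so finish still holding it steady with the gripper: do not let go. Keep the other box shut and leave the probes and everything else on the table where they are.

Things in the scene. Friction and masses are not known exactly. Their poses are not given: they have to be found in the camera images.
- box_blue: blue plastic instrument box fixed to the table, open box 150 (x) by 160 (y) by 70 high with a hinged blue lid on top. Origin: centre of its underside on the table; x points from its front (robot side) to its hinge side, y along the hinge, z up. It may be turned up to about 0.35 rad.
- lid_blue (a joint): angle of the blue lid in rad: 0 = shut, grows as the front edge is raised, 1.9 at most; about 1.047 is 60 degrees. The hinge is free: the lid (about 0.35 kg) falls shut from anything under about 75 degrees. The hinge line runs along the box's y through the point 75 mm behind (box +x) and 70 mm above the box's origin. The lid is a flat plate 150 by 160, 8 thick, lying on the box's rim.
- lid_blue_handle (a point): middle of the steel handle bar on the blue lid, moving with the lid: a round bar 10 mm thick, 76 mm long along the box's y between its two end posts, standing off the lid's top with 40 mm free below the bar, 15 mm behind the lid's front edge. In the lid's own frame it is 135 mm in front of the hinge line and 53 mm above it; shut, it is 123 mm above the table. The round bar can turn between the fingers as the lid rises.
- box_orange: orange plastic instrument box fixed to the table, open box 150 (x) by 160 (y) by 70 high with a hinged orange lid on top. Origin: centre of its underside on the table; x points from its front (robot side) to its hinge side, y along the hinge, z up. It may be turned up to about 0.35 rad.
- lid_orange (a joint): angle of the orange lid in rad: 0 = shut, grows as the front edge is raised, 1.9 at most; about 1.047 is 60 degrees. The hinge is free: the lid (about 0.35 kg) falls shut from anything under about 75 degrees. The hinge line runs along the box's y through the point 75 mm behind (box +x) and 70 mm above the box's origin. The lid is a flat plate 150 by 160, 8 thick, lying on the box's rim.
- lid_orange_handle (a point): middle of the steel handle bar on the orange lid, moving with the lid: a round bar 10 mm thick, 76 mm long along the box's y between its two end posts, standing off the lid's top with 40 mm free below the bar, 15 mm behind the lid's front edge. In the lid's own frame it is 135 mm in front of the hinge line and 53 mm above it; shut, it is 123 mm above the table. The round bar can turn between the fingers as the lid rises.
- plate: white round plate fixed on the table to the left or right of the boxes, 180 across, its flat floor 5 mm above the table; origin at the centre of its underside. The used probe lies on it.
- mat: grey plastic mat fixed on the table on the other side, 170 by 100 by 5 thick; origin at the centre of its underside. The clean spare probe lies on it.
- probe_blue: dissecting probe with a flat blue handle 85 by 15 by 11 mm and a steel needle, about 127 long, lying flat on the plate or on the mat; origin at mid-length on its underside, x towards the needle. Not to be touched.
- probe_orange: dissecting probe with a flat orange handle 85 by 15 by 11 mm and a steel needle, about 127 long, lying flat on the plate or on the mat; origin at mid-length on its underside, x towards the needle. Not to be touched.
- jar: small closed specimen jar with white cap, 52 across, 65 high, standing between the boxes; origin at the centre of its underside. Bystander.
- beaker: clear plastic beaker, 68 across, 85 high, at the far left; origin at the centre of its underside. Bystander.
- scissors: steel dissecting scissors lying flat, about 130 long, 6 high, far in the middle, behind the jar; origin at the pivot. Bystander.
- dish: glass dish, 90 across, 18 high, at the far right; origin at the centre of its underside. Bystander.
- eraser: white eraser 50 by 22 by 13, near the middle, in front of the jar; origin at the centre of its underside. Bystander.
There are look-alikes about, which are no part of the job. Several things have the shape of the box_blue; the one meant has the colours described above.

How it is judged:
By the outcome, as a careful person would: the job done as asked, in the order asked, and still so for the second after the job is handed in, while the arm keeps its last pose, push and grip.
It also fails if it takes over 32 s, if anything falls off the work surface, if the arm or the gripper's body presses on something with over 40 N, if the wrist force passes 120 N, or if a joint passes its speed limit or range.

ROBOT

A 7-joint arm with a two-finger parallel gripper is mounted at the origin on the work surface. World frame = base frame: x ahead of the robot, y to its left, z up, the work surface at z = 0. Lengths are in mm, angles in rad, forces in N, time in s.
With the tool pointing down it reaches from about 400 to 875 mm from the base axis. Payload 4.4 kg.
Tool frame: the origin (TCP) lies on the centre line of the jaws, within the pads' length; the fingertips stand 11 mm ahead of it and the grasp point (between the pads) lies 8 mm behind it; x points along the fingers, y is the direction in which the jaws open and shut, and the axes are right-handed (so a half turn about x gives the same grasp; the last joint's range is limited). The gripper opens to 85 mm and grips with 20 to 120 N. Pads are 22 mm wide; open, the fingers measure 114 mm over their backs; the gripper's body (76 mm by 85 mm) begins 54 mm behind the grasp point. The pads swing forward as they close: fully open they stand 13 mm farther back than shut.
Start: joints at [1.15, 0.628, 0.038, 1.517, -0.027, 0.996, -0.02], TCP at [225.839, -609.52, 242.313] pointing down, gripper open.
Joint ranges: [-3.06, 3.06], [-0.37, 2.12], [-1.25, 1.32], [0.18, 2.47], [-1.1, 4.24], [0.23, 1.98], [-2.94, 2.94]. Speed limits (rad/s): [2.57, 2.57, 3.14, 3.14, 3.14, 3.14, 3.14].

INTERFACE

Orientations are given as a unit quaternion [w, x, y, z].
In Python, from workcell import state, viewer, job gives the robot as it stands.
- The arm moves only by the tool play_rows, never from a script. Its argument "motion" is a list of rows, each an object of numbers: "dx", "dy", "dz": the shift along the tool's x, y, z in cm; "rx", "ry", "rz": the turn, a rotation vector about the tool's x, y, z in rad. A call has 1 to 10 rows; each row shifts and turns the commanded pose from where the row before left it, along the tool's axes as they then stand; what a row does not reach is not made up. A row lasts 1/10 s, in which the tool goes at most 50 mm and 8.59 degrees, less where a joint would pass 70% of its speed; a pose out of reach is approached as far as the arm can. A call with a gripper value outside its range is refused whole. "jaw" is the closure in counts, from 0 (fully open) to 255 (shut), set as the call begins (left out, the last holds). The fingers move at their own pace and stop on an object; "squeeze" is the grip in N (left out, the last holds). Time passes only in rows, so rows that do not move let the fingers close. It gives the time, the measured TCP pose, the force and the opening at its end, in the units of the state.
- state(): the state, without advancing time (a new reading comes with each control period).
- viewer.get_image(name): name is "side" or "top"; returns a dict with "color" (400x640x3 uint8, blue, green, red), "fx", "fy", "cx", "cy" (pixels), "eye" and "attitude" of the camera in the world. Camera axes: x right, y down, z forward; pixel columns grow to the right and rows downward; lengths in mm; the calibration is good to about 2 mm. A picture is of the moment at which its call begins. There is no depth.
- job.sign_off(): hands the job in, once; it reports no verdict.
The state is a dict: "t": time; "joint_pos": joint angles; "joint_velocities": joint speeds; "effort": joint torques, N m; "tool_pos": TCP position; "tool_rot": TCP orientation; "force": force on the tool from outside, world axes, zero at the start; "ft_torque": the same for the moment, N m; "grip_width": finger opening in mm.
Only numpy, scipy, OpenCV 4.12 (cv2) and the standard library are available. Lean on these libraries where they do the work, as an engineer would, in place of code of your own. Each camera call takes 0.05 s, during which the arm holds its last target. There are 200 camera calls.

## Working session

There is one attempt and no reset: what is moved stays moved. The work goes in short steps, Python scripts to look and compute and a tool call to move; the robot and the scene stay as the last step left them, time stands still between calls to the robot, and variables do not carry over. Pictures are saved under pics/ and viewed, about 8 in all and at most 12, crops included, and the job is handed in when it is done.

Besides the shell and the picture viewer there is one more tool, called after "Request:" as a command line: name --argument value ..., lists and objects as JSON in quotes. play_rows: Moves the arm, as the interface text tells. Its arguments: {"type":"object","properties":{"motion":{"type":"array","items":{"type":"object","properties":{"dx":{"type":"number"},"dy":{"type":"number"},"dz":{"type":"number"},"rx":{"type":"number"},"ry":{"type":"number"},"rz":{"type":"number"}}}},"jaw":{"type":"number"},"squeeze":{"type":"number"}},"required":["motion"]}

```bash
mkdir -p pics; ls; python3 - <<'E'
from workcell import state, viewer, job
import cv2
print(state())
for n in("top","side"):
    d=viewer.get_image(n); cv2.imwrite(f"pics/{n}0.png",d["color"])
    print(n,{k:v for k,v in d.items() if k!="color"})
E
```

```text
pics
{'t': 0.0, 'joint_pos': array([ 1.15017279,  0.62936273,  0.03844166,  1.51838233, -0.02704667,
        0.99631568, -0.01997818]), 'joint_velocities': array([ 0.00036067,  0.00073877, -0.0020583 , -0.0007841 ,  0.00074242,
       -0.00060927,  0.00025569]), 'effort': array([-3.03784700e-04, -5.63411415e+01,  1.22629479e+00, -1.93449408e+01,
        1.11411506e-02,  1.04032375e-02,  1.58858211e-05]), 'tool_pos': array([ 225.65019814, -608.91407157,  241.3737234 ]), 'tool_rot': array([-0.12411108, -0.69589031, -0.12547029,  0.69612522]), 'force': array([ 0.53566472,  0.62042347, -0.05073144]), 'ft_torque': array([-0.00101327, -0.00422062, -0.00082464]), 'grip_width': 85.20547489750231}
top {'fx': 428.95092609764873, 'fy': 428.95092609764873, 'cx': 326.87764340811674, 'cy': 200.8061068492066, 'eye': array([ 255.35922205,   10.18064776, 1341.88246844]), 'attitude': array([ 0.07480996, -0.68034853,  0.72457685, -0.08073247])}
side {'fx': 377.94965728160537, 'fy': 377.94965728160537, 'cx': 319.72732505486744, 'cy': 195.5372597710358, 'eye': array([388.79631068, 989.44130139, 946.8980853 ]), 'attitude': array([ 0.03044928, -0.0658343 ,  0.90664138, -0.41562013])}
```

View pics/top0.png

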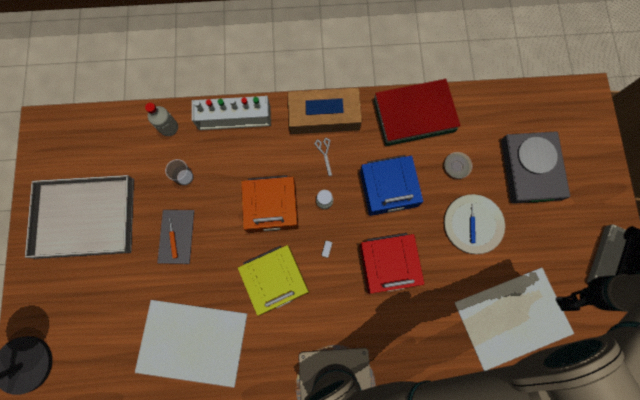

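View pics/side0.png

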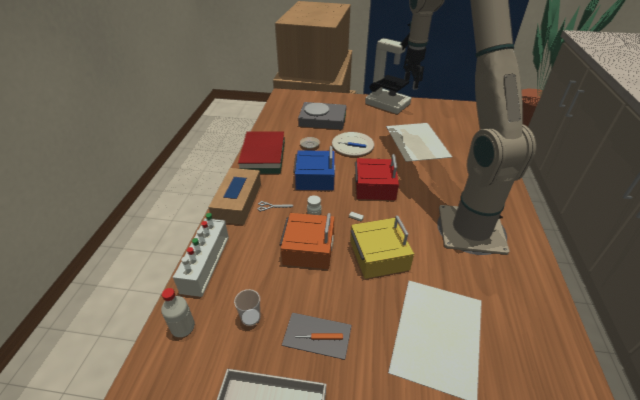

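The blue probe lies on the white plate (473,224 in top), so the target is the blue box (392,185), with its handle bar near (399,198). Next I measure the lid and handle.

```bash
cat > h.py <<'E'
import numpy as np, cv2
from scipy.spatial.transform import Rotation as R
from workcell import state, viewer, job
def rot(q): return R.from_quat([q[1],q[2],q[3],q[0]]).as_matrix()
def ray(d,uv):
    uv=np.atleast_2d(uv).astype(float)
    c=np.c_[(uv[:,0]-d["cx"])/d["fx"],(uv[:,1]-d["cy"])/d["fy"],np.ones(len(uv))]
    return c@rot(d["attitude"]).T
def onz(d,uv,z):
    r=ray(d,uv); e=np.array(d["eye"]); return e+r*((z-e[2])/r[:,2])[:,None]
def proj(d,p):
    c=(np.atleast_2d(p)-d["eye"])@rot(d["attitude"])
    return np.c_[c[:,0]/c[:,2]*d["fx"]+d["cx"],c[:,1]/c[:,2]*d["fy"]+d["cy"]]
E
python3 - <<'E'
from h import *
wins={"top":(350,140,440,225),"side":(285,140,345,200)}
tiles=[]
for n,(a,b,c,e) in wins.items():
    d=viewer.get_image(n); im=d["color"][b:e,a:c]
    hsv=cv2.cvtColor(im,cv2.COLOR_BGR2HSV)
    m=cv2.inRange(hsv,(105,120,40),(130,255,255))
    g=cv2.inRange(hsv,(0,0,90),(180,110,255))
    if n=="top":
        # fill handle, lid
        k=cv2.morphologyEx(m,cv2.MORPH_CLOSE,np.ones((9,9)))
        cs=max(cv2.findContours(k,0,2)[0],key=cv2.contourArea)[:,0]+[a,b]
        P=onz(d,cs,78)[:,:2].astype(np.float32)
        r=cv2.minAreaRect(P); print("rect",r,cv2.boxPoints(r).round(1).tolist())
    nl,l,s,ce=cv2.connectedComponentsWithStats(g)
    for i in range(1,nl):
        if s[i,4]>8:
            uv=np.argwhere(l==i)[:,::-1]+[a,b]
            print(n,s[i].tolist(),(ce[i]+[a,b]).round(1), onz(d,uv.mean(0),127)[0].round(1))
            mr=cv2.minAreaRect(uv.astype(np.float32)); 
            Q=onz(d,cv2.boxPoints(mr),127)[:,:2]; print("   ",Q.round(1).tolist())
    tiles.append(cv2.resize(im,(400,400),interpolation=cv2.INTER_CUBIC))
cv2.imwrite("pics/crop1.png",np.hstack(tiles))
E
```

```text
rect ((577.9510498046875, -208.60043334960938), (160.0009307861328, 162.27955627441406), 7.105257511138916) [[488.5, -138.0], [508.6000061035156, -299.0], [667.4000244140625, -279.20001220703125], [647.2999877929688, -118.19999694824219]]
top [35, 54, 29, 8, 86] [398.8 197.7] [ 523.2 -218.1  127. ]
    [[523.2, -177.0], [532.6, -259.4], [523.3, -260.0], [514.0, -177.7]]
side [15, 0, 20, 8, 138] [309.3 143.1] [ 613.9 -261.6  127. ]
    [[654.5, -278.3], [579.1, -289.3], [571.7, -239.3], [645.2, -228.6]]
side [30, 0, 30, 35, 247] [335.4 149.3] [ 506.4 -232.6  127. ]
    [[584.0, -216.4], [511.6, -360.5], [421.7, -198.9], [493.6, -75.8]]
side [10, 10, 12, 11, 21] [298.5 153.1] [ 643.2 -186.5  127. ]
    [[667.6, -163.4], [641.3, -239.9], [618.4, -211.4], [645.1, -137.1]]
side [22, 55, 15, 5, 61] [313.8 197.3] [545.   59.3 127. ]
    [[565.8, 71.0], [569.2, 51.1], [523.1, 44.4], [520.2, 64.4]]
```

View pics/crop1.png

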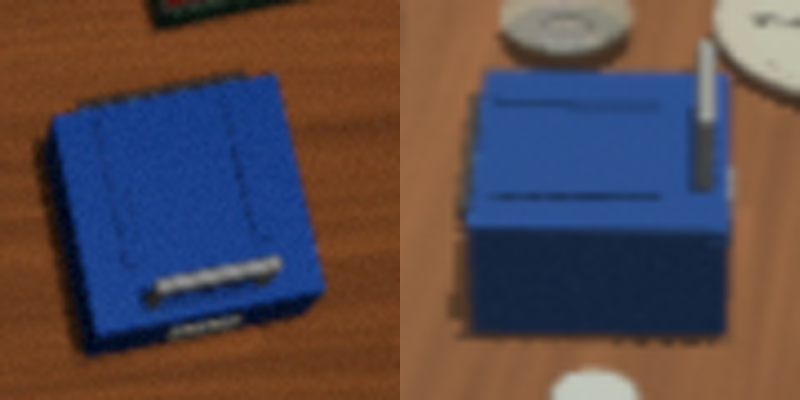

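```bash
cat >> h.py <<'E'
H=np.array([523.3,-217.5]); YAW=0.118
def lidpose(a,yaw=YAW,H=H):
    u=np.array([np.cos(yaw),np.sin(yaw)]); hin=H+135*u
    s=-135*np.cos(a)+53*np.sin(a); return np.r_[hin+s*u,70+135*np.sin(a)+53*np.cos(a)]
def togo(p,s=None):
    "cm to go in tool axes, and turn to tool x down, y along box x"
    s=s or state(); T=rot(s["tool_rot"]); out=[]
    for sg in(1,-1):
        y=sg*np.array([np.cos(YAW),np.sin(YAW),0]); x=np.array([0,0,-1.])
        G=np.c_[x,y,np.cross(x,y)]; out.append(R.from_matrix(T.T@G).as_rotvec().round(3))
    return ((np.array(p)-s["tool_pos"])@T/10).round(2),out,(np.array(p)-s["tool_pos"])@G/10
E
python3 - <<'E'
from h import *
print(rot(state()["tool_rot"]).round(3))
d=viewer.get_image("side");t=viewer.get_image("top")
v=np.array([-np.sin(YAW),np.cos(YAW),0]); P=np.r_[H,123]
for s in(-38,0,38): print(proj(t,P+s*v).round(1),proj(d,P+s*v).round(1))
print(togo([*H,220]), lidpose(1.047))
E
```

```text
[[-0.     0.347 -0.938]
 [ 0.001 -0.938 -0.347]
 [-1.    -0.001  0.   ]]
[[411.1 195.7]] [[330.7 146.5]]
[[398.4 198. ]] [[330.6 152. ]]
[[385.6 200.3]] [[330.6 157.7]]
(array([  2.22, -26.41, -41.51]), [array([-1.334e+00, -0.000e+00,  1.000e-03]), array([1.808e+00, 1.000e-03, 0.000e+00])], array([  2.19684095, -34.15977869,  35.40808163])) [ 635.88264173 -204.15324395  213.40915948]
```

The prediction from the top view matches the bar in the side view, within 1 px (330.7,146.5 to 330.6,157.7). I'll turn the tool, then go above the handle.

Request:
play_rows --motion '[{"rx":-0.1334},{"rx":-0.1334},{"rx":-0.1334},{"rx":-0.1334},{"rx":-0.1334},{"rx":-0.1334},{"rx":-0.1334},{"rx":-0.1334},{"rx":-0.1334},{"rx":-0.1334}]' --jaw 0 --squeeze 40

```text
$.motion[0]: bad value
```

Request:
play_rows --motion '[{"dy":2.4,"dz":-2.5},{"dy":2.4,"dz":-2.5},{"dy":2.4,"dz":-2.5},{"dy":2.4,"dz":-2.5},{"dy":2.4,"dz":-2.5},{"dy":2.4,"dz":-2.5},{"dy":2.4,"dz":-2.5},{"dy":2.4,"dz":-2.5},{"dy":2.4,"dz":-2.5},{"dy":2.4,"dz":-2.5}]'

```text
$.motion[0]: bad value
```

```bash
python3 - <<'E'
from h import *
s=state();print(s["t"],s["tool_pos"],s["joint_pos"],togo([*H,180]))
E
```

```text
0.3 [ 225.76230142 -609.333626    241.96840954] [ 1.15022486  0.62877935  0.03846947  1.51770714 -0.02700395  0.99629257
 -0.01996839] (array([  6.22, -26.4 , -41.51]), [array([-1.334e+00, -0.000e+00,  1.000e-03]), array([1.808e+00, 1.000e-03, 0.000e+00])], array([  6.19684095, -34.15977869,  35.40808163]))
```

Request:
play_rows --motion '[{"dx":0,"dy":0,"dz":0,"rx":-0.1334,"ry":0,"rz":0},{"dx":0,"dy":0,"dz":0,"rx":-0.1334,"ry":0,"rz":0},{"dx":0,"dy":0,"dz":0,"rx":-0.1334,"ry":0,"rz":0},{"dx":0,"dy":0,"dz":0,"rx":-0.1334,"ry":0,"rz":0},{"dx":0,"dy":0,"dz":0,"rx":-0.1334,"ry":0,"rz":0},{"dx":0,"dy":0,"dz":0,"rx":-0.1334,"ry":0,"rz":0},{"dx":0,"dy":0,"dz":0,"rx":-0.1334,"ry":0,"rz":0},{"dx":0,"dy":0,"dz":0,"rx":-0.1334,"ry":0,"rz":0},{"dx":0,"dy":0,"dz":0,"rx":-0.1334,"ry":0,"rz":0},{"dx":0,"dy":0,"dz":0,"rx":-0.1334,"ry":0,"rz":0}]' --jaw 0 --squeeze 40

```text
t: 1.3
tool_pos: [225.7, -609.5, 242.2]
tool_rot: [0.53, 0.468, 0.53, -0.468]
force: [1.0, 0.7, 0.0]
grip_width: 85.4
```

Request:
play_rows --motion '[{"dx":0,"dy":2.4,"dz":-2.5,"rx":0,"ry":0,"rz":0},{"dx":0,"dy":2.4,"dz":-2.5,"rx":0,"ry":0,"rz":0},{"dx":0,"dy":2.4,"dz":-2.5,"rx":0,"ry":0,"rz":0},{"dx":0,"dy":2.4,"dz":-2.5,"rx":0,"ry":0,"rz":0},{"dx":0,"dy":2.4,"dz":-2.5,"rx":0,"ry":0,"rz":0},{"dx":0,"dy":2.4,"dz":-2.5,"rx":0,"ry":0,"rz":0},{"dx":0,"dy":2.4,"dz":-2.5,"rx":0,"ry":0,"rz":0},{"dx":0,"dy":2.4,"dz":-2.5,"rx":0,"ry":0,"rz":0},{"dx":0,"dy":2.4,"dz":-2.5,"rx":0,"ry":0,"rz":0},{"dx":0,"dy":2.4,"dz":-2.5,"rx":0,"ry":0,"rz":0}]'

```text
t: 2.3
tool_pos: [435.4, -332.0, 242.5]
tool_rot: [0.529, 0.47, 0.528, -0.47]
force: [0.3, 0.1, -0.2]
grip_width: 85.0
```

```bash
python3 - <<'E'
from h import *
s=state();print(s["t"],s["tool_pos"],s["joint_pos"],togo([*H,180]))
E
```

```text
2.3 [ 435.43308683 -331.95533899  242.46545156] [ 0.83507888  0.49846373 -0.34846319  1.79925748  0.21357536  0.88042186
  0.50677202] (array([  6.24,  10.07, -10.34]), [array([-0.,  0., -0.]), array([ 3.141e+00, -0.000e+00, -1.000e-03])], array([  6.24654516, -10.07303027,  10.3315174 ]))
```

Request:
play_rows --motion '[{"dx":1.2,"dy":2.0,"dz":-2.06,"rx":0,"ry":0,"rz":0},{"dx":1.2,"dy":2.0,"dz":-2.06,"rx":0,"ry":0,"rz":0},{"dx":1.2,"dy":2.0,"dz":-2.06,"rx":0,"ry":0,"rz":0},{"dx":1.2,"dy":2.0,"dz":-2.06,"rx":0,"ry":0,"rz":0},{"dx":1.2,"dy":2.0,"dz":-2.06,"rx":0,"ry":0,"rz":0},{"dx":0,"dy":0,"dz":0,"rx":0,"ry":0,"rz":0},{"dx":0,"dy":0,"dz":0,"rx":0,"ry":0,"rz":0}]'

```text
t: 3.0
tool_pos: [522.0, -218.4, 182.0]
tool_rot: [0.529, 0.469, 0.529, -0.469]
force: [0.7, -0.2, -0.3]
grip_width: 86.2
```

```bash
python3 - <<'E'
from h import *
s=state();print(s["t"],s["tool_pos"],s["joint_pos"],togo([*H,113]))
tiles=[]
for n,(a,b,c,e) in {"top":(340,130,440,230),"side":(270,80,370,180)}.items():
    d=viewer.get_image(n)
    print(n,proj(d,s["tool_pos"]))
    tiles.append(cv2.resize(d["color"][b:e,a:c],(400,400),interpolation=cv2.INTER_CUBIC))
cv2.imwrite("pics/pre.png",np.hstack(tiles))
E
```

```text
3.0 [ 521.9517     -218.37825148  182.00593811] [ 0.55403037  0.59902361 -0.31859305  1.81241794  0.25631529  0.77144744
  0.22183742] (array([ 6.9 ,  0.15, -0.07]), [array([ 0.002, -0.   ,  0.001]), array([-3.14e+00, -1.00e-03, -0.00e+00])], array([ 6.90059381, -0.14423174,  0.07134137]))
top [[402.22073426 193.6728526 ]]
side [[331.27812902 138.79446465]]
```

View pics/pre.png

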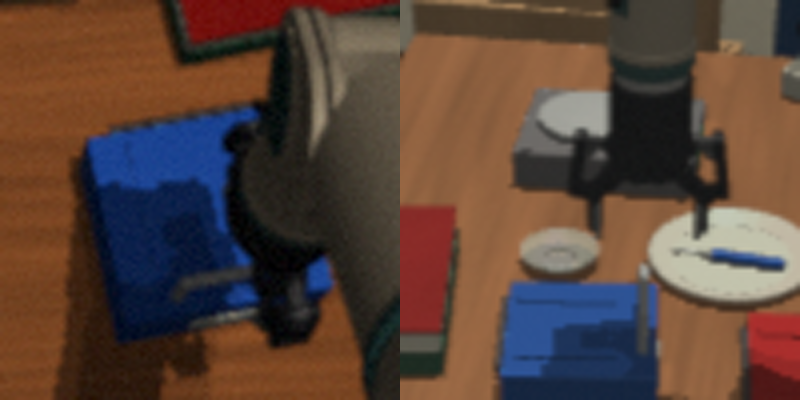

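Side view: the fingers (crop 595 and 702) straddle the bar (crop 643) evenly. I'll descend and close.

Request:
play_rows --motion '[{"dx":1.2,"dy":0.1,"dz":-0.1,"rx":0,"ry":0,"rz":0},{"dx":1.2,"dy":0,"dz":0,"rx":0,"ry":0,"rz":0},{"dx":1.2,"dy":0,"dz":0,"rx":0,"ry":0,"rz":0},{"dx":1.2,"dy":0,"dz":0,"rx":0,"ry":0,"rz":0},{"dx":1.0,"dy":0,"dz":0,"rx":0,"ry":0,"rz":0},{"dx":1.0,"dy":0,"dz":0,"rx":0,"ry":0,"rz":0},{"dx":0,"dy":0,"dz":0,"rx":0,"ry":0,"rz":0},{"dx":0,"dy":0,"dz":0,"rx":0,"ry":0,"rz":0}]'

```text
t: 3.9
tool_pos: [522.8, -217.7, 114.1]
tool_rot: [0.529, 0.47, 0.529, -0.47]
force: [0.0, -0.4, 0.2]
grip_width: 85.0
```

Request:
play_rows --motion '[{"dx":0,"dy":0,"dz":0,"rx":0,"ry":0,"rz":0},{"dx":0,"dy":0,"dz":0,"rx":0,"ry":0,"rz":0},{"dx":0,"dy":0,"dz":0,"rx":0,"ry":0,"rz":0},{"dx":0,"dy":0,"dz":0,"rx":0,"ry":0,"rz":0},{"dx":0,"dy":0,"dz":0,"rx":0,"ry":0,"rz":0},{"dx":0,"dy":0,"dz":0,"rx":0,"ry":0,"rz":0},{"dx":0,"dy":0,"dz":0,"rx":0,"ry":0,"rz":0},{"dx":0,"dy":0,"dz":0,"rx":0,"ry":0,"rz":0},{"dx":0,"dy":0,"dz":0,"rx":0,"ry":0,"rz":0},{"dx":0,"dy":0,"dz":0,"rx":0,"ry":0,"rz":0}]' --jaw 255 --squeeze 50

```text
t: 4.9
tool_pos: [524.0, -217.8, 114.7]
tool_rot: [0.529, 0.47, 0.528, -0.469]
force: [4.2, -0.0, -0.4]
grip_width: 8.1
```

```bash
python3 - <<'E'
from h import *
s=state();print(s["t"],s["tool_pos"],s["force"],s["grip_width"],togo([*H,113])[0])
p0=s["tool_pos"]; T=rot(s["tool_rot"]); l0=lidpose(0); pr=l0
for a in np.linspace(0,1.047,11)[1:]:
    q=lidpose(a); print(a.round(3),((q-pr)@T/10).round(2)); pr=q
E
```

```text
4.9 [ 524.01309353 -217.77429947  114.65052443] [ 4.18115934 -0.02458124 -0.43056498] 8.13236287562257 [ 0.16 -0.07 -0.04]
0.105 [-1.38  0.63  0.  ]
0.209 [-1.31  0.77  0.  ]
0.314 [-1.22  0.9   0.  ]
0.419 [-1.12  1.03  0.  ]
0.524 [-1.    1.14  0.  ]
0.628 [-0.88  1.24  0.  ]
0.733 [-0.75  1.32  0.  ]
0.838 [-0.6   1.39  0.  ]
0.942 [-0.45  1.45  0.  ]
1.047 [-0.3   1.49  0.  ]
```

Grip closed on the bar (8.1 mm, not empty). Now lift along the arc.

Request:
play_rows --motion '[{"dx":-0.69,"dy":0.31,"dz":0,"rx":0,"ry":0,"rz":0},{"dx":-0.69,"dy":0.32,"dz":0,"rx":0,"ry":0,"rz":0},{"dx":-0.65,"dy":0.38,"dz":0,"rx":0,"ry":0,"rz":0},{"dx":-0.66,"dy":0.39,"dz":0,"rx":0,"ry":0,"rz":0},{"dx":0,"dy":0,"dz":0,"rx":0,"ry":0,"rz":0},{"dx":0,"dy":0,"dz":0,"rx":0,"ry":0,"rz":0}]'

```text
t: 5.5
tool_pos: [536.6, -216.2, 140.6]
tool_rot: [0.529, 0.47, 0.529, -0.47]
force: [5.0, -0.5, -5.8]
grip_width: 8.1
```

```bash
python3 - <<'E'
from h import *
s=state();print(s["t"],s["tool_pos"],s["force"],s["ft_torque"],s["grip_width"])
print(lidpose(.209)-[0,0,8.5])
E
```

```text
5.5 [ 536.64062751 -216.17632782  140.59104311] [ 4.99574278 -0.50888681 -5.81186184] [-0.03183081 -1.11559467  0.07361003] 8.142696912869173
[ 537.13738601 -215.85956758  141.35669919]
```

Forces are small and the lid is following. I'll continue along the arc.

Request:
play_rows --motion '[{"dx":-0.61,"dy":0.45,"dz":0,"rx":0,"ry":0,"rz":0},{"dx":-0.61,"dy":0.45,"dz":0,"rx":0,"ry":0,"rz":0},{"dx":-0.56,"dy":0.51,"dz":0,"rx":0,"ry":0,"rz":0},{"dx":-0.56,"dy":0.52,"dz":0,"rx":0,"ry":0,"rz":0},{"dx":-0.5,"dy":0.57,"dz":0,"rx":0,"ry":0,"rz":0},{"dx":-0.5,"dy":0.57,"dz":0,"rx":0,"ry":0,"rz":0},{"dx":-0.44,"dy":0.62,"dz":0,"rx":0,"ry":0,"rz":0},{"dx":-0.44,"dy":0.62,"dz":0,"rx":0,"ry":0,"rz":0},{"dx":0,"dy":0,"dz":0,"rx":0,"ry":0,"rz":0}]'

```text
t: 6.4
tool_pos: [578.2, -211.0, 185.0]
tool_rot: [0.528, 0.469, 0.529, -0.471]
force: [-6.5, 0.4, 6.2]
grip_width: 8.4
```

```bash
python3 - <<'E'
from h import *
s=state();print(s["t"],s["tool_pos"],s["force"],s["ft_torque"],s["grip_width"])
print(lidpose(.628)-[0,0,8.5])
E
```

```text
6.4 [ 578.24333999 -210.99600352  184.97992335] [-6.48131279  0.35718401  6.18348506] [0.19838397 1.72118687 0.01185115] 8.360457814782045
[ 579.80074114 -210.80179505  183.70403756]
```

Request:
play_rows --motion '[{"dx":-0.37,"dy":0.66,"dz":0,"rx":0,"ry":0,"rz":0},{"dx":-0.38,"dy":0.66,"dz":0,"rx":0,"ry":0,"rz":0},{"dx":-0.3,"dy":0.7,"dz":0,"rx":0,"ry":0,"rz":0},{"dx":-0.3,"dy":0.7,"dz":0,"rx":0,"ry":0,"rz":0},{"dx":-0.23,"dy":0.72,"dz":0,"rx":0,"ry":0,"rz":0},{"dx":-0.22,"dy":0.73,"dz":0,"rx":0,"ry":0,"rz":0},{"dx":-0.15,"dy":0.74,"dz":0,"rx":0,"ry":0,"rz":0},{"dx":-0.15,"dy":0.75,"dz":0,"rx":0,"ry":0,"rz":0},{"dx":0,"dy":0,"dz":0,"rx":0,"ry":0,"rz":0},{"dx":0,"dy":0,"dz":0,"rx":0,"ry":0,"rz":0}]'

```text
t: 7.4
tool_pos: [636.8, -203.7, 206.2]
tool_rot: [0.529, 0.47, 0.528, -0.469]
force: [-1.6, 1.0, 6.2]
grip_width: 7.7
```

```bash
python3 - <<'E'
from h import *
s=state();print(s["t"],s["tool_pos"],s["force"],s["ft_torque"],s["grip_width"])
T=rot(s["tool_rot"]); g=s["tool_pos"]-8*T[:,0]
u=np.array([np.cos(YAW),np.sin(YAW)]); hin=H+135*u
r=np.array([-(g[:2]-hin)@u, g[2]-70]); print("angle from grasp point",np.degrees(np.arctan2(r[1],r[0])-np.arctan2(53,135)),"radius",np.hypot(*r),"nominal",np.hypot(135,53))
tiles=[]
for n,(a,b,c,e) in {"top":(330,110,450,230),"side":(260,80,380,200)}.items():
    d=viewer.get_image(n)
    tiles.append(cv2.resize(d["color"][b:e,a:c],(400,400),interpolation=cv2.INTER_CUBIC))
    # predicted corners of lid's front-top edge for 55,60,65 deg, crop pixels
    for A in(55,60,65):
        t=np.radians(A); 
        for yy in(-80,80):
            for X,Z in((150,8),(150,0)):
                h=-X*np.cos(t)+Z*np.sin(t); z=70+X*np.sin(t)+Z*np.cos(t)
                p=np.r_[hin+h*u+yy*np.array([-u[1],u[0]]),z]
                print(n,A,yy,Z,((proj(d,p)[0]-[a,b])*400/120).round(0))
cv2.imwrite("pics/held.png",np.hstack(tiles))
E
```

```text
7.4 [ 636.80975037 -203.71562979  206.24777414] [-1.61709146  1.03537236  6.24484968] [0.32277685 0.61046708 0.04854335] 7.687471006927114
angle from grasp point 60.40729906586261 radius 145.72241442599778 nominal 145.03103116229988
top 55 -80 8 [322. 193.]
top 55 -80 0 [322. 202.]
top 55 80 8 [134. 226.]
top 55 80 0 [135. 235.]
top 60 -80 8 [320. 178.]
top 60 -80 0 [321. 187.]
top 60 80 8 [132. 211.]
top 60 80 0 [133. 220.]
top 65 -80 8 [319. 162.]
top 65 -80 0 [320. 171.]
top 65 80 8 [130. 195.]
top 65 80 0 [131. 205.]
side 55 -80 8 [189. 147.]
side 55 -80 0 [195. 151.]
side 55 80 8 [184. 223.]
side 55 80 0 [191. 227.]
side 60 -80 8 [179. 142.]
side 60 -80 0 [185. 145.]
side 60 80 8 [174. 218.]
side 60 80 0 [180. 221.]
side 65 -80 8 [169. 138.]
side 65 -80 0 [175. 141.]
side 65 80 8 [162. 214.]
side 65 80 0 [169. 217.]
```

View pics/held.png

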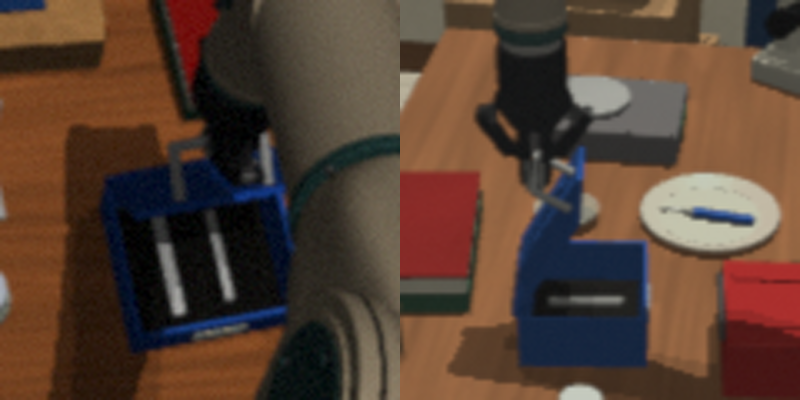

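The blue lid stands open in the gripper. Its front corners in the side tile, at about (180,148) and (177,220), match the 60° prediction of (179–185,142–145) and (174–180,218–221). I'll hold, check it is steady and nothing else moved, then hand in.

Request:
play_rows --motion '[{"dx":0,"dy":0,"dz":0,"rx":0,"ry":0,"rz":0},{"dx":0,"dy":0,"dz":0,"rx":0,"ry":0,"rz":0},{"dx":0,"dy":0,"dz":0,"rx":0,"ry":0,"rz":0},{"dx":0,"dy":0,"dz":0,"rx":0,"ry":0,"rz":0},{"dx":0,"dy":0,"dz":0,"rx":0,"ry":0,"rz":0}]'

```text
t: 8.0
tool_pos: [636.6, -203.7, 206.2]
tool_rot: [0.529, 0.47, 0.528, -0.469]
force: [-3.0, 1.8, 5.2]
grip_width: 8.3
```

```bash
python3 - <<'E'
from h import *
s=state();print(s["t"],s["tool_pos"],s["force"],s["grip_width"],abs(s["joint_velocities"]).max())
d=viewer.get_image("side"); a=cv2.imread("pics/side0.png")
df=cv2.absdiff(cv2.GaussianBlur(a,(5,5),0),cv2.GaussianBlur(d["color"],(5,5),0)).max(2)
for n,(x0,y0,x1,y1) in dict(plate=(330,130,378,157),orange=(280,212,338,268),jar=(304,194,324,214),eraser=(346,208,366,222),mat=(283,314,352,356),beaker=(232,288,264,328),scissors=(256,198,294,212),red=(355,153,402,200),yellow=(350,215,415,276)).items():
    w=df[y0:y1,x0:x1]; print(n,(w>40).sum(),w.max())
# lid angle from blue edge on the near (y=+80) side: lower/front corner
m=cv2.inRange(cv2.cvtColor(d["color"],cv2.COLOR_BGR2HSV),(105,120,30),(130,255,255))[110:200,285:340]
c=max(cv2.findContours(m,0,2)[0],key=cv2.contourArea); ap=cv2.approxPolyDP(c,2.0,True)[:,0]+[285,110]
u=np.array([np.cos(YAW),np.sin(YAW)]); v=np.array([-u[1],u[0]]); hin=H+135*u
for q in ap:   # ray meets the vertical plane of the lid's end faces (box y=+-80)
    r=ray(d,q)[0]; o=[]
    for yy in(80,-80):
        k=((hin+yy*v-d["eye"][:2])@v)/(r[:2]@v); p=d["eye"]+k*r
        f=-(p[:2]-hin)@u; z=p[2]-70; o+=[round(np.hypot(f,z)),round(np.degrees(np.arctan2(z,f)),1)]
    print(q,"R,ang near/far",o)
E
```

```text
8.0 [ 636.56656503 -203.73924832  206.23346232] [-2.97734099  1.81291241  5.21767483] 8.253113007168372 0.0020631322683629474
plate 29 99
orange 0 4
jar 51 70
eraser 70 56
mat 0 4
beaker 0 4
scissors 0 4
red 298 85
yellow 221 77
[313 124] R,ang near/far [232, np.float64(71.8), 144, np.float64(63.2)]
[313 131] R,ang near/far [206, np.float64(69.6), 116, np.float64(56.4)]
[306 137] R,ang near/far [175, np.float64(74.4), 78, np.float64(62.4)]
[312 143] R,ang near/far [159, np.float64(64.8), 72, np.float64(34.5)]
[304 141] R,ang near/far [157, np.float64(75.4), 57, np.float64(61.1)]
[297 151] R,ang near/far [110, np.float64(83.1), 3, np.float64(157.8)]
[296 185] R,ang near/far [49, np.float64(-86.4), 180, np.float64(-94.6)]
[297 188] R,ang near/far [64, np.float64(-84.3), 197, np.float64(-93.1)]
[332 189] R,ang near/far [158, np.float64(-24.7), 246, np.float64(-53.8)]
[333 153] R,ang near/far [176, np.float64(35.7), 146, np.float64(-2.4)]
[309 151] R,ang near/far [124, np.float64(62.8), 47, np.float64(2.4)]
[312 148] R,ang near/far [141, np.float64(61.2), 62, np.float64(15.9)]
[315 127] R,ang near/far [224, np.float64(69.3), 136, np.float64(57.8)]
```

```bash
python3 - <<'E'
from h import *
d=viewer.get_image("side")["color"]; a=cv2.imread("pics/side0.png")
w=lambda i:cv2.resize(i[115:285,275:420],(390,457),interpolation=cv2.INTER_CUBIC)
cv2.imwrite("pics/cmp.png",np.hstack([w(a),w(d)]))
E
```

```text
(no output)
```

View pics/cmp.png

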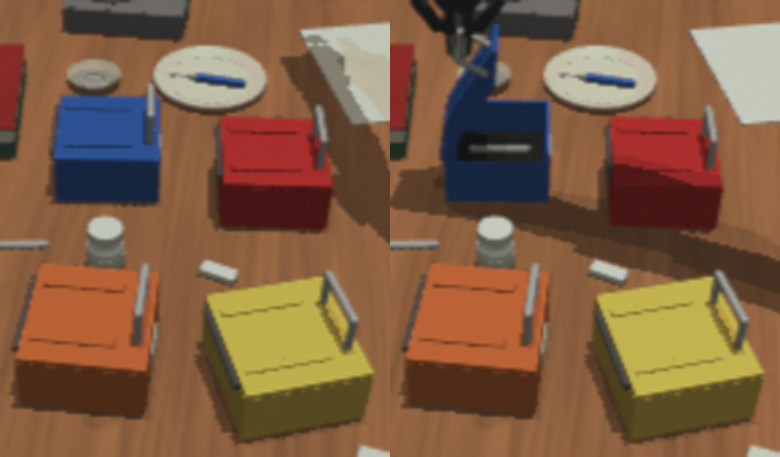

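Before and after match for the jar, eraser, plate, probe and the other boxes; the differences are only the arm's moving shadow. I'm handing in.

```bash
python3 -c "
from workcell import job
print(job.sign_off())"
```

```text
the job is handed in; nothing more can be done
None
```

The blue probe was the one on the white plate. I gripped the blue box's handle, raised its lid along the hinge arc to about 60°, and handed in at about 8 s with the gripper still holding it.

**Last checks:**
- **Lid angle:** The gripper position gives 60.4°. The lid edges in the side view read 58–63°, which fits 60° once the plate's thickness is allowed for.
- **Hold:** The arm was at rest, the force on the tool was about 6 N, and the fingers were 8.3 mm apart on the 10 mm bar. That reading is slightly under the bar's size, but the lid followed the grip throughout.
- **Everything else:** The orange box stayed shut. The before/after image comparison flagged changes at the plate, jar, eraser, and the red and yellow boxes. Viewed side by side, these were only the arm's shadow; nothing had moved.

The first two move calls were refused because the rows left out some values, so nothing moved on those.

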